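# Hair things back into the hairpin box

### The job

Put the three hair things lying about on the bench back into the open blue hairpin box, each lying flat the right way up on the floor of the well made for it: the two-tined bamboo hair fork in the long narrow well, the dark claw clip in the broad rectangular well, and the small brass bun ring with its pin in the round well. The bamboo comb, the dark nail brush and the plain brass bangle do not belong in the box: leave them where they lie.

Things in the scene. Friction and masses are not known exactly. Their poses are not given: they have to be found in the camera images.
- hair_fork: (sizes in mm) loose bamboo hair fork lying flat, 100 long (x) x 26 wide (y) x 8 thick: two parallel straight tines with a 10 gap, joined by a solid crown at the -x end; about 22 g. Origin: centre of its outline on the underside; z up. Its right way up and upside-down look the same; it is already right way up. May be gripped across both tines at the origin. Either end may point either way in the well.
- claw_clip: (sizes in mm) loose dark grey plastic hair claw clip standing on its teeth, 74 long (x) x 38 wide (y) x 46 high: two upright toothed jaws (flat outer faces along x, 38 apart over all, from 10 to 24 above its underside), sloping shoulders to a steel spring barrel, and two thumb tabs on top in the middle, never wider than 26; about 30 g, rigid (does not open). Origin: centre of its underside; z up. Either end may point either way in the well.
- bun_ring: (sizes in mm) loose brass bun ring lying flat: round ring of outer diameter 46, inner 34, height 9, with a straight pin along x right through it that sticks out a little on both sides (60 overall, a small ball at the +x end); about 35 g. Origin: centre of the ring on its underside; z up. Grip the ring across y. Any turn about z is right in the round well.
- comb: (sizes in mm) look-alike, stays where it is: loose bamboo comb lying flat, 100 (x) x 34 (y) x 8, a spine along the +y side and 17 teeth to -y. Origin: centre of its underside, z up.
- nail_brush: (sizes in mm) look-alike, stays where it is: loose dark grey nail brush, solid back 78 (x) x 38 (y) with grey bristles below and an arched handle, 44 high. Origin: centre of its underside, z up.
- bangle: (sizes in mm) look-alike, stays where it is: loose plain brass bangle lying flat, outer diameter 70, 8 high, no pin. Origin: its centre on the underside, z up.
- hairpin_box: (sizes in mm) low open box of blue plastic, 292 (x) x 148 (y) x 18 high, fixed; its rim is level with the tops of the three white trays in it. Their centres lie on its x axis at -94, 0 and +94. Origin: centre of its underside on the bench, z up, x along its long side.
- tray_long: (sizes in mm) one of three white lift-out trays lying side by side in the blue hairpin box, in any order; fixed, 92 (x) x 138 (y) x 14 high, felt-lined well 8 deep (grey floor 6 above the tray's underside, tray top at 14). Origin: centre of the tray's underside, which is 4 above the bench, so well floor 10 and tray top 18 above the bench. z up, y along the tray's long side. This one has the long narrow well, 46 (x) x 124 (y), centred on the tray, for the hair fork.
- tray_broad: (sizes in mm) one of three white lift-out trays lying side by side in the blue hairpin box, in any order; fixed, 92 (x) x 138 (y) x 14 high, felt-lined well 8 deep (grey floor 6 above the tray's underside, tray top at 14). Origin: centre of the tray's underside, which is 4 above the bench, so well floor 10 and tray top 18 above the bench. z up, y along the tray's long side. This one has the broad rectangular well, 62 (x) x 96 (y), centred on the tray, for the claw clip.
- tray_round: (sizes in mm) one of three white lift-out trays lying side by side in the blue hairpin box, in any order; fixed, 92 (x) x 138 (y) x 14 high, felt-lined well 8 deep (grey floor 6 above the tray's underside, tray top at 14). Origin: centre of the tray's underside, which is 4 above the bench, so well floor 10 and tray top 18 above the bench. z up, y along the tray's long side. This one has the round well, diameter 80, centred on the tray, for the bun ring.
There are look-alikes about, which are no part of the job. What is shaped like the tray_long but green is not meant.

How it is judged:
By the outcome, as a careful person would: the job done as asked, in the order asked, and still so for the second after the job is handed in, with the robot touching nothing.
It also fails if it takes over 86 s, if anything falls off the work surface, if the arm or the gripper's body presses on something with over 40 N, if the wrist force passes 120 N, or if a joint passes its speed limit or range.

### The arm

A 7-joint arm with a two-finger parallel gripper is mounted at the origin on the work surface. World frame = base frame: x ahead of the robot, y to its left, z up, the work surface at z = 0. Lengths are in m, angles in rad, forces in N, time in s.
With the tool pointing down it reaches from about 0.425 to 1.025 m from the base axis. Payload 9.4 kg.
Tool frame: the origin (TCP) lies between the finger pads; the fingertips stand 14 mm ahead of it and the grasp point (between the pads) lies 5 mm behind it (robot.tcp_to_tips is the distance from the TCP to the fingertips, in m); z points along the fingers, x is the direction in which the jaws open and shut, and the axes are right-handed (so a half turn about z gives the same grasp; the last joint's range is limited). The gripper opens to 85 mm and grips with 20 to 120 N. Pads are 22 mm wide; open, the fingers measure 114 mm over their backs; the gripper's body (76 mm by 85 mm) begins 54 mm behind the grasp point. The pads swing forward as they close: fully open they stand 13 mm farther back than shut.
Start: joints at [-1.388, 0.599, -0.003, 1.599, 0.002, 0.943, -0.08], TCP at [0.186, 0.701, 0.245] pointing down, gripper open.
Joint ranges: [-2.57, 2.57], [-0.35, 1.97], [-1.29, 1.29], [0.11, 2.56], [-1.05, 4.19], [0.11, 1.86], [-2.63, 2.63]. Speed limits (rad/s): [2.22, 2.22, 3.01, 3.01, 3.14, 3.14, 3.14].

### API

Orientations are given as a unit quaternion [w, x, y, z].
In Python, from workcell import sensors, get_image, hand_in, robot gives the robot as it stands.
- The arm moves only by the tool carry_out, never from a script. Its argument "deltas" is text: rows parted by semicolons, each of 6 numbers parted by spaces: the shift along the tool's x, y, z in cm, then the turn, a rotation vector about the tool's x, y, z in degrees. In form: x y z ax ay az; .... A call has 1 to 8 rows; each row is the pose to reach, as a shift and turn from the pose commanded when the call began, along the tool's axes at that moment; what a row does not reach only later rows make up. A row lasts 1/8 s, in which the tool goes at most 62.5 mm and 10.7 degrees, less where a joint would pass 70% of its speed; a pose out of reach is approached as far as the arm can. A call with a gripper value outside its range is refused whole. "claw" is the opening, from 0 (shut) to 1 (fully open), set as the call begins (left out, the last holds). The fingers move at their own pace and stop on an object; "force" is the grip in N (left out, the last holds). Time passes only in rows, so rows that repeat a pose let the fingers close. It gives the time, the measured TCP pose, the force and the opening at its end, in the units of the state.
- sensors.get_obs(): the state, without advancing time (a new reading comes with each control period).
- get_image(name): name is "scene" or "top" or "wrist"; returns a dict with "frame" (420x560x3 uint8, blue, green, red), "fx", "fy", "cx", "cy" (pixels), "k1" (the pictures are not rectified: a ray, as slopes to the right and down, at radius r is drawn at 1 + k1 r^2 times it, then the intrinsics apply), "R" (3x3) and "t" (3): a world point X has camera coordinates R X + t. Camera axes: x right, y down, z forward; pixel columns grow to the right and rows downward; lengths in m; the calibration is good to about 2 mm. A picture is of the moment at which its call begins. There is no depth.
- hand_in(): hands the job in, once; it reports no verdict.
The state is a dict: "time": time; "q": joint angles; "joint_vel": joint speeds; "tau": joint torques, N m; "position": TCP position; "orientation": TCP orientation; "contact_force": force on the tool from outside, world axes, zero at the start; "wrist_torque": the same for the moment, N m; "opening": finger opening in m.
Only numpy, scipy, OpenCV 4.12 (cv2) and the standard library are available. Lean on these libraries where they do the work, as an engineer would, in place of code of your own. Each camera call takes 0.05 s, during which the arm holds its last target.

## Working session

There is one attempt and no reset: what is moved stays moved. The work goes in short steps, Python scripts to look and compute and a tool call to move; the robot and the scene stay as the last step left them, time stands still between calls to the robot, and variables do not carry over. Pictures are saved under pics/ and viewed, and the job is handed in when it is done.

Besides the shell and the picture viewer there is one more tool, called after ">>>" in YAML: its name, and indented under it one key for each argument. carry_out: Moves the arm, as the interface text tells. Its arguments: {"type":"object","properties":{"deltas":{"type":"string"},"claw":{"type":"number"},"force":{"type":"number"}},"required":["deltas"]}

```bash
ls; mkdir -p pics; cat > h.py <<'E'
import numpy as np, cv2
from workcell import sensors, get_image, hand_in, robot
def snap(n,tag):
    im=get_image(n); cv2.imwrite(f'pics/{tag}.png',im['frame']); np.save(f'pics/{tag}.npy',im,allow_pickle=True); return im
def load(tag): return np.load(f'pics/{tag}.npy',allow_pickle=True).item()
def ray(im,uv):
    K=np.array([[im['fx'],0,im['cx']],[0,im['fy'],im['cy']],[0,0,1.]])
    p=cv2.undistortPoints(np.array(uv,float).reshape(-1,1,2),K,np.array([im['k1'],0,0,0.])).reshape(-1,2)
    R=np.array(im['R']);t=np.array(im['t'])
    d=np.c_[p,np.ones(len(p))]@R
    return -R.T@t,d
def onz(im,uv,z):
    c,d=ray(im,uv); s=(z-c[2])/d[:,2]; return c+d*s[:,None]
def proj(im,X):
    K=np.array([[im['fx'],0,im['cx']],[0,im['fy'],im['cy']],[0,0,1.]])
    R=np.array(im['R']);t=np.array(im['t'],float)
    return cv2.projectPoints(np.array(X,float).reshape(-1,1,3),cv2.Rodrigues(R)[0],t,K,np.array([im['k1'],0,0,0.]))[0].reshape(-1,2)
def tri(im1,uv1,im2,uv2):
    c1,d1=ray(im1,[uv1]);c2,d2=ray(im2,[uv2]);d1=d1[0];d2=d2[0]
    A=np.c_[d1,-d2];s=np.linalg.lstsq(A,c2-c1,rcond=None)[0]
    a=c1+s[0]*d1;b=c2+s[1]*d2
    return (a+b)/2,np.linalg.norm(a-b)
E
python3 - <<'E'
from h import *
for n in ['scene','top','wrist']:
    im=snap(n,n+'0'); print(n,im['fx'],im['k1'],-np.array(im['R']).T@im['t'])
o=sensors.get_obs();print(o)
E
```

```text
pics
scene 405.336753508619 -0.060058959293367645 [1.12841648 0.27949852 0.63236158]
top 413.43725185236764 -0.122084720000902 [0.27772603 0.01324273 0.9977479 ]
wrist 355.1308158440557 0.0048442590257427864 [0.11614132 0.71948479 0.37297579]
{'time': 0.15, 'q': array([-1.38768016,  0.5999466 , -0.00254067,  1.59992265,  0.00176834,
        0.94289119, -0.07978034]), 'joint_vel': array([ 2.92829269e-04, -1.19137806e-03,  8.66718065e-05, -3.07097196e-04,
       -1.49071313e-03, -1.09895081e-03, -1.80210527e-03]), 'tau': array([ 3.59162237e-03, -7.76997471e+01,  1.56698618e+00, -2.58238310e+01,
        1.24735091e-02,  6.75067262e-03, -2.05873727e-05]), 'position': array([0.18617002, 0.70035539, 0.24461995]), 'orientation': array([ 3.89211410e-04,  7.92731750e-01,  6.09570368e-01, -4.33752452e-04]), 'contact_force': array([ 0.12545432, -0.33350287, -0.27421528]), 'wrist_torque': array([ 0.00702515, -0.01296133,  0.00473035]), 'opening': 0.08531116487944701}
```

View pics/scene0.png

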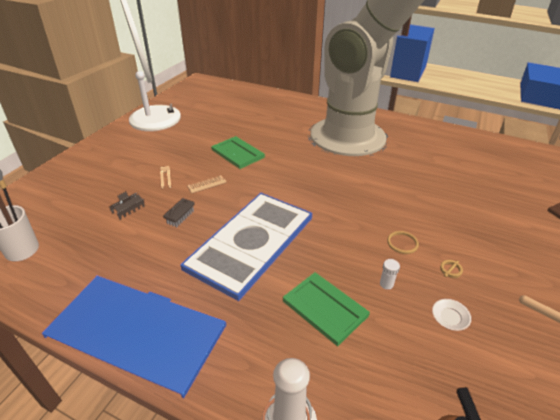

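View pics/top0.png

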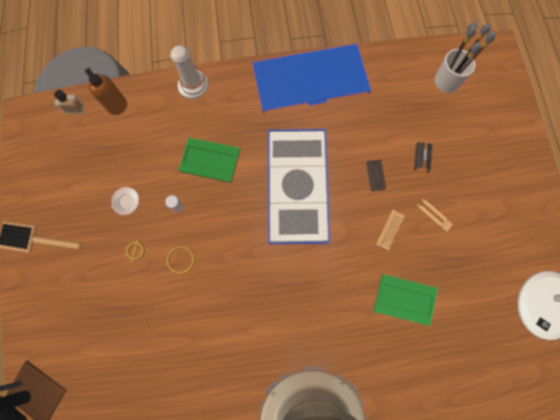

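View pics/wrist0.png

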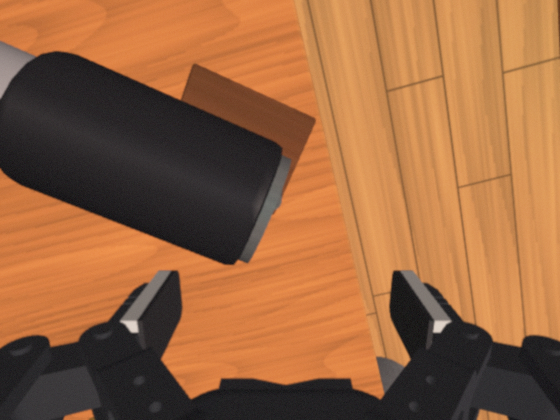

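The top picture shows these candidates:
- **Brass rings:** small ring with pin at (134,250), plain bangle at (180,260).
- **Dark things:** (424,157) and (376,175).
- **Bamboo things:** two-pronged at (434,215), comb-like at (390,230).
- **Box:** centre about (298,186), with the blue sheet and the green trays as look-alikes.

I'll enlarge these to confirm.

```bash
python3 - <<'E'
from h import *
t=load('top0')['frame'];s=load('scene0')['frame']
def c(f,x0,y0,w,h,W,H): return cv2.resize(f[y0:y0+h,x0:x0+w],(W,H),interpolation=cv2.INTER_CUBIC)
a=c(t,350,130,120,130,400,433)
b=c(t,100,220,120,70,400,233)
d=c(s,100,155,140,70,400,200)
e=c(s,380,220,100,60,400,233)
cv2.imwrite('pics/crop1.png',np.hstack([np.vstack([a[:400],d*1][:2]) ,np.vstack([b,e,np.zeros((134,400,3),np.uint8)])]))
im=load('top0'); 
for n,uv,z in [('ring',(134,250),.005),('bangle',(180,260),.004),('dark1',(424,157),.03),('dark2',(376,175),.03),('fork',(434,215),.008),('comb',(390,230),.008),('box',(298,186),.018)]:
    p=onz(im,[uv],z)[0]; print(n,p.round(3),np.hypot(p[0],p[1]).round(3))
E
```

```text
ring [0.459 0.373 0.005] 0.591
bangle [0.418 0.261 0.004] 0.493
dark1 [ 0.584 -0.373  0.03 ] 0.692
dark2 [ 0.554 -0.243  0.03 ] 0.605
fork [ 0.438 -0.374  0.008] 0.576
comb [ 0.417 -0.256  0.008] 0.49
box [ 0.557 -0.049  0.018] 0.559
```

View pics/crop1.png

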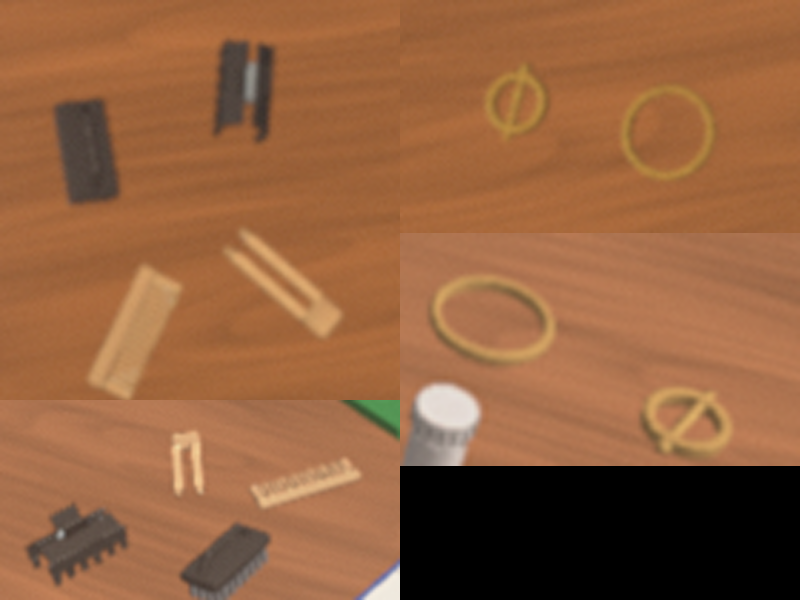

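The crop confirms each item:
- **Claw clip:** top (424,157), with tabs, a steel barrel and teeth. The nail brush is (376,175), solid with bristles.
- **Hair fork:** (434,215), two tines. The comb is (390,230).
- **Bun ring:** (134,250), with a pin. The bangle is (180,260).

Next I'll measure them, and the box, in the two fixed views.

```bash
cat >> h.py <<'E'
def rectpts(im,mask,z,roi=None):
    m=mask.astype(np.uint8)
    if roi: 
        k=np.zeros_like(m);k[roi[1]:roi[3],roi[0]:roi[2]]=1;m=m*k
    n,l,st,c=cv2.connectedComponentsWithStats(m)
    i=1+np.argmax(st[1:,4]); 
    cs,_=cv2.findContours((l==i).astype(np.uint8),cv2.RETR_EXTERNAL,cv2.CHAIN_APPROX_NONE)
    cn=max(cs,key=cv2.contourArea).reshape(-1,2)
    P=onz(im,cn,z)[:,:2]
    r=cv2.minAreaRect((P*1000).astype(np.float32))
    return r,cn,P
E
python3 - <<'E'
from h import *
im=load('top0');f=im['frame'].astype(int);hsv=cv2.cvtColor(im['frame'],cv2.COLOR_BGR2HSV)
H,S,V=[hsv[...,i].astype(int) for i in range(3)]
for p in [(434,215),(440,220),(424,157),(376,175),(134,242),(298,149),(298,186),(270,186),(274,160),(460,230),(445,223)]: print(p,hsv[p[1],p[0]])
# box
r=rectpts(im,((H>100)&(H<130)&(S>80))|((S<60)&(V>150)),.018,(260,120,340,250));print('box',r[0])
r=rectpts(im,(S<60)&(V<140)&(V>40),.010,(262,135,335,165));print('wellA',r[0])
r=rectpts(im,(S<60)&(V<140)&(V>40),.010,(262,165,335,205));print('wellB',r[0])
r=rectpts(im,(S<60)&(V<140)&(V>40),.010,(262,204,335,240));print('wellC',r[0])
E
```

```text
(434, 215) [ 13 153 175]
(440, 220) [ 12 155 173]
(424, 157) [ 23  15 136]
(376, 175) [11 58 83]
(134, 242) [ 17 165 173]
(298, 149) [ 13  25 124]
(298, 186) [  9  20 128]
(270, 186) [171   9 192]
(274, 160) [ 19  27 227]
(460, 230) [ 12 162 172]
(445, 223) [ 15 128 202]
box ((561.328125, -49.94923400878906), (142.9129638671875, 292.4024658203125), 82.31828308105469)
wellA ((658.605224609375, -61.886444091796875), (116.53140258789062, 40.14133834838867), 83.20647430419922)
wellB ((564.3084716796875, -48.37493896484375), (72.1719970703125, 71.91362762451172), 18.948545455932617)
wellC ((470.6745300292969, -36.84255599975586), (89.5242919921875, 55.486045837402344), 83.46532440185547)
```

```bash
cat >> h.py <<'E'
from scipy.spatial.transform import Rotation as Ro
def Rdown(yaw):
    c,s=np.cos(yaw),np.sin(yaw); return np.array([[c,s,0],[s,-c,0],[0,0,-1.]])
def pose():
    o=sensors.get_obs();q=o['orientation'];return np.array(o['position']),Ro.from_quat([q[1],q[2],q[3],q[0]]).as_matrix(),o
def yawdeg():
    p,R,o=pose();return np.degrees(np.arctan2(R[1,0],R[0,0]))
def delta(xyz,yaw):
    p,R,o=pose();d=R.T@(np.array(xyz)-p)*100
    rv=np.degrees(Ro.from_matrix(R.T@Rdown(np.radians(yaw))).as_rotvec())
    print('delta cm',d.round(2),'rot deg',rv.round(1),'rows>=',max(np.linalg.norm(d)/6.25,np.linalg.norm(rv)/10.7).round(1),'t',o['time'])
E
python3 - <<'E'
from h import *
print(yawdeg()); delta((.50,.30,.24),30); delta((.52,.2,.24),15);delta((.6,.0,.22),-0); delta((.387,-.425,.2),-45)
E
```

```text
75.11690049701055
delta cm [-30.63  40.61   0.5 ] rot deg [ 0.   0.1 45.1] rows>= 8.1 t 0.15
delta cm [-39.78  45.11   0.51] rot deg [ 0.   0.1 60.1] rows>= 9.6 t 0.15
delta cm [-57.05  57.98   2.53] rot deg [ 0.   0.1 75.1] rows>= 13.0 t 0.15
delta cm [-103.6    48.31    4.59] rot deg [1.000e-01 0.000e+00 1.201e+02] rows>= 18.3 t 0.15
```

>>> carry_out:
  deltas: "-31 41 0.5 0 0 45; -31 41 0.5 0 0 45; -31 41 0.5 0 0 45; -31 41 0.5 0 0 45; -31 41 0.5 0 0 45; -31 41 0.5 0 0 45; -31 41 0.5 0 0 45; -31 41 0.5 0 0 45"
  claw: 1
  force: 40

```text
time: 1.15
position: [0.4952, 0.3052, 0.2404]
orientation: [-0.0, 0.966, 0.26, 0.0]
contact_force: [0.2, 1.0, -0.6]
opening: 0.0855
```

```bash
python3 - <<'E'
from h import *
print(yawdeg(),pose()[0]); delta((.58,-.06,.24),-8); delta((.387,-.425,.2),-45)
E
```

```text
30.136385419107995 [0.49517847 0.3052065  0.24043364]
delta cm [-11.    35.84   0.04] rot deg [-0.  -0.  38.1] rows>= 6.0 t 1.15
delta cm [-46.02  57.72   4.03] rot deg [-0.  -0.  75.1] rows>= 11.8 t 1.15
```

```bash
python3 - <<'E'
from h import *
delta((.555,-.12,.24),-8)
E
```

```text
delta cm [-16.17  39.78   0.04] rot deg [-0.  -0.  38.1] rows>= 6.9 t 1.15
```

>>> carry_out:
  deltas: "-16 40 0 0 0 38; -16 40 0 0 0 38; -16 40 0 0 0 38; -16 40 0 0 0 38; -16 40 0 0 0 38; -16 40 0 0 0 38; -16 40 0 0 0 38; -16 40 0 0 0 38"

```text
time: 2.15
position: [0.5563, -0.1249, 0.2406]
orientation: [0.001, 0.997, -0.073, 0.0]
contact_force: [-0.2, 0.1, -0.0]
opening: 0.0854
```

```bash
python3 - <<'E'
from h import *
snap('wrist','w1'); print(yawdeg(),pose()[0]);delta((.387,-.425,.2),-45)
E
```

```text
-8.13482806689757 [ 0.55618805 -0.12180056  0.24030703]
delta cm [-12.46  32.41   4.05] rot deg [ 0.  -0.  36.9] rows>= 5.6 t 2.2
```

View pics/w1.png

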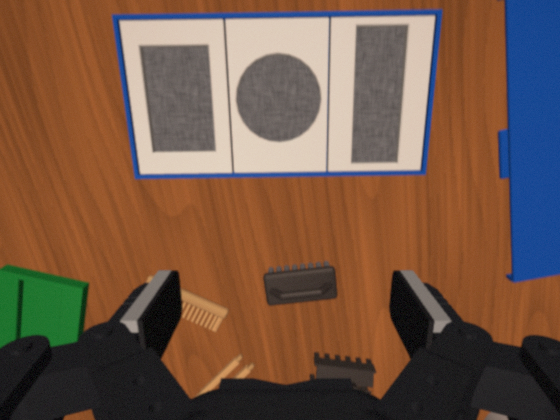

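The wrist view shows the box, with the long well at (380,95), the round well at (278,97) and the broad well at (178,98). I'll hover over the fork and clip now.

>>> carry_out:
  deltas: "-12.5 32.5 4 0 0 37; -12.5 32.5 4 0 0 37; -12.5 32.5 4 0 0 37; -12.5 32.5 4 0 0 37; -12.5 32.5 4 0 0 37; -12.5 32.5 4 0 0 37; -12.5 32.5 4 0 0 37"

```text
time: 3.08
position: [0.3868, -0.4255, 0.2002]
orientation: [0.0, 0.924, -0.383, -0.0]
contact_force: [-0.1, -0.5, -0.6]
opening: 0.0855
```

```bash
python3 - <<'E'
from h import *
snap('wrist','w2'); print(yawdeg(),pose()[0])
im=load('w1');hsv=cv2.cvtColor(im['frame'],cv2.COLOR_BGR2HSV)
H,S,V=[hsv[...,i].astype(int) for i in range(3)]
for n,roi in [('long',(335,15,425,172)),('round',(230,40,328,160)),('broad',(130,35,225,165))]:
    m=(V<150)&(S<90)
    for z in (.010,.018):
        r=rectpts(im,m,z,roi); print(n,z,r[0])
r=rectpts(im,((H>100)&(H<130)&(S>80))|((S<60)&(V>100)),.018,(90,0,450,185));print('box',r[0])
E
```

```text
-44.92604401924559 [ 0.38815042 -0.42376828  0.20011484]
long 0.01 ((655.9518432617188, -59.986724853515625), (125.30585479736328, 46.937110900878906), 82.5093002319336)
long 0.018 ((653.969482421875, -59.81422424316406), (122.51342010498047, 45.891075134277344), 82.50923919677734)
round 0.01 ((560.807861328125, -47.38836669921875), (80.1841812133789, 79.75785827636719), 36.50663375854492)
round 0.018 ((560.94580078125, -47.49660873413086), (78.39724731445312, 77.98047637939453), 36.5067253112793)
broad 0.01 ((465.79962158203125, -35.145042419433594), (96.85662078857422, 63.424930572509766), 82.70256042480469)
broad 0.018 ((468.0547790527344, -35.52610778808594), (94.69815826416016, 62.0114860534668), 82.7025375366211)
box ((561.01171875, -48.420684814453125), (148.4459228515625, 291.8167724609375), 82.6650161743164)
```

View pics/w2.png

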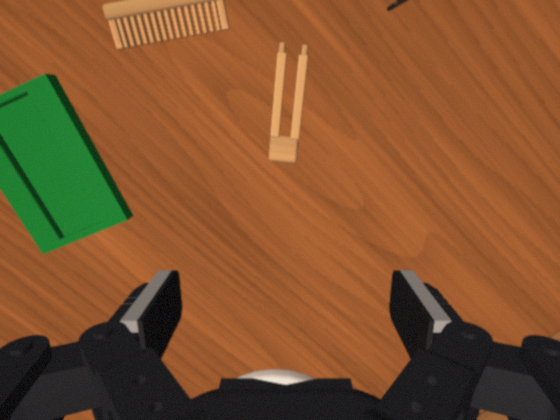

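Wrist view w2 shows the fork from its crown at (284,150) to its tine tips at (281,45) and (304,47). The comb is at (165,20). Now I'll measure the fork.

```bash
python3 - <<'E'
from h import *
im=load('w2');hsv=cv2.cvtColor(im['frame'],cv2.COLOR_BGR2HSV);f=im['frame'].astype(int)
m=(f[...,0]>75)&(f[...,1]>105)
r,cn,P=rectpts(im,m,.008,(255,30,330,175));print('fork z8',r)
cv2.imwrite('pics/m.png',cv2.resize((m*255).astype(np.uint8)[20:180,240:340],None,fx=4,fy=4))
b=cv2.boxPoints(cv2.minAreaRect(cn.astype(np.float32)));print(b)
top=load('top0');sc=load('scene0')
X=onz(im,[(284,161),(281,43),(305,45),(296,150)],.004);print(X.round(4)); 
for g in (top,sc): print(proj(g,X).round(1))
# well heights: round well rim contour centre in w1 vs top
E
python3 - <<'E'
from h import *
s=load('scene0')['frame'];t=load('top0')['frame']
cv2.imwrite('pics/c2.png',np.hstack([cv2.resize(s[155:205,145:205],(480,400),interpolation=2),cv2.resize(t[195:235,410:458],(320,267),interpolation=2)[:267].copy() if 0 else cv2.resize(t[190:240,410:450],(320,400),interpolation=2)]))
E
```

```text
fork z8 ((438.7074890136719, -375.88555908203125), (97.92281341552734, 25.710168838500977), 39.203067779541016)
[[265.30508  159.30978 ]
 [277.97354   41.674072]
 [308.40524   44.951324]
 [295.7368   162.58704 ]]
[[ 0.4019 -0.4088  0.004 ]
 [ 0.4702 -0.3373  0.004 ]
 [ 0.4833 -0.3525  0.004 ]
 [ 0.4167 -0.4094  0.004 ]]
[[449.8 227.4]
 [416.8 205. ]
 [421.6 199.1]
 [448.8 221.6]]
[[163.6 167.4]
 [169.6 186.9]
 [161.8 188.1]
 [160.1 170. ]]
```

View pics/c2.png

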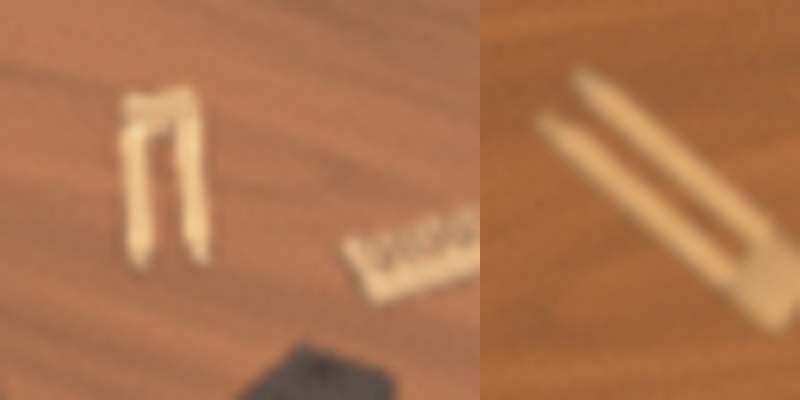

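View pics/m.png

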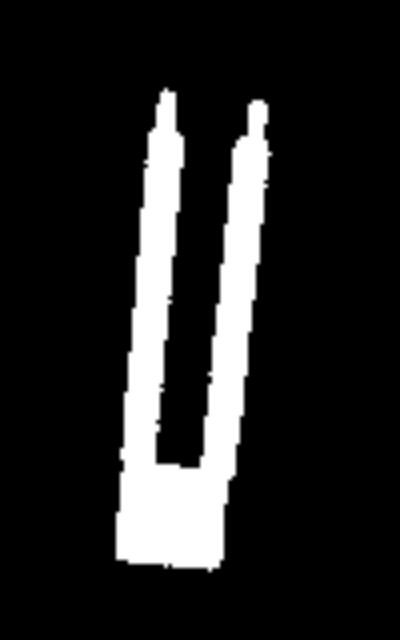

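```bash
python3 - <<'E'
from h import *
w=load('w2');s=load('scene0');t=load('top0')
for a,b in [((304,46),(162.5,187.7)),((281,43.5),(170.6,187.3)),((284,161),(165,167))]: 
    x,e=tri(w,a,s,b);print(x.round(4),round(e,4))
for a,b in [((281,43.5),(410+540/1-480,0))][:0]: pass
F=np.array((.4385,-.3758)); print(np.hypot(*F))
# well rim/floor heights: broad/long well centers & box corners w1 vs scene
im=s;hsv=cv2.cvtColor(im['frame'],cv2.COLOR_BGR2HSV);H,S,V=[hsv[...,i].astype(int) for i in range(3)]
m=((H>100)&(H<130)&(S>80))|((S<60)&(V>100))
r,cn,P=rectpts(s,m,.018,(180,190,318,296));print('box scene',r)
w1=load('w1');hsv=cv2.cvtColor(w1['frame'],cv2.COLOR_BGR2HSV);H,S,V=[hsv[...,i].astype(int) for i in range(3)]
r,cn1,P1=rectpts(w1,((H>100)&(H<130)&(S>80))|((S<60)&(V>100)),.018,(90,0,450,185))
q=cv2.approxPolyDP(cn.reshape(-1,1,2),6,True).reshape(-1,2);q1=cv2.approxPolyDP(cn1.reshape(-1,1,2),6,True).reshape(-1,2)
print(q,q1)
for a in q1:
    X=onz(w1,[a],.018)[0]; b=min(q,key=lambda k:np.linalg.norm(k-proj(s,[X])[0])); x,e=tri(w1,a,s,b);print(x.round(4),round(e,4))
delta((.4385,-.3758,.06),-50)
E
```

```text
[ 0.4817 -0.3521  0.0043] 0.0011
[ 0.4693 -0.3365  0.002 ] 0.0022
[ 0.4006 -0.4073  0.0045] 0.0039
0.5775014199116744
box scene ((565.3062744140625, -45.66658020019531), (159.37867736816406, 304.0877380371094), 82.34771728515625)
[[311 212]
 [259 193]
 [181 269]
 [242 295]] [[441   9]
 [112  15]
 [135 178]
 [424 174]]
[0.7124 0.0089 0.0179] 0.0072
[0.4277 0.042  0.0211] 0.0002
[ 0.4082 -0.1039  0.0173] 0.0037
[ 0.6979 -0.1411  0.0069] 0.0037
delta cm [ 0.19 -6.95 14.01] rot deg [-0.   0.   5.1] rows>= 2.5 t 3.125
```

>>> carry_out:
  deltas: "0.2 -7 12 0 0 5; 0.2 -7 12 0 0 5; 0.2 -7 12 0 0 5; 0.2 -7 15 0 0 5; 0.2 -7 17 0 0 5; 0.2 -7 17 0 0 5; 0.2 -7 17 0 0 5"
  claw: 0.6

```text
time: 4.0
position: [0.4395, -0.3762, 0.0317]
orientation: [0.0, 0.907, -0.422, 0.001]
contact_force: [0.3, -0.6, -0.3]
opening: 0.0512
```

```bash
python3 - <<'E'
from h import *
snap('wrist','w3'); print(yawdeg(),pose()[0],pose()[2]['opening'],robot.tcp_to_tips if hasattr(robot,'tcp_to_tips') else dir(robot));delta((.4385,-.3758,.0155),-50)
E
```

```text
-49.86408988063774 [ 0.43956924 -0.37634442  0.03180748] 0.05085582989964339 0.014
delta cm [-0.11  0.05  1.63] rot deg [-0.  -0.1  0.1] rows>= 0.3 t 4.05
```

View pics/w3.png

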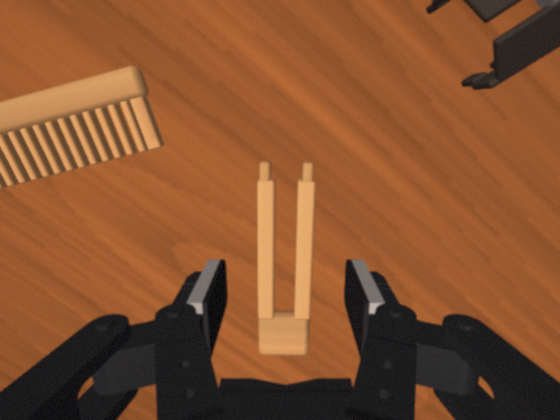

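In w3 the fork is centred at column 285 and lies parallel to the pads. I'll descend and close.

>>> carry_out:
  deltas: "-0.1 0 1 0 0 0; -0.1 0 1.7 0 0 0; -0.1 0 1.7 0 0 0; -0.1 0 1.7 0 0 0"

```text
time: 4.55
position: [0.4382, -0.3754, 0.0133]
orientation: [-0.0, 0.907, -0.422, -0.0]
contact_force: [0.3, -0.2, 0.5]
opening: 0.0515
```

>>> carry_out:
  deltas: "0 0 0 0 0 0; 0 0 0 0 0 0; 0 0 0 0 0 0; 0 0 0 0 0 0; 0 0 0 0 0 0"
  claw: 0.15
  force: 30

```text
time: 5.18
position: [0.4386, -0.3757, 0.0141]
orientation: [0.0, 0.907, -0.422, 0.001]
contact_force: [-0.4, -0.3, 5.9]
opening: 0.0247
```

The grip holds, but the tips are level with the underside. I'll re-grip 4 mm higher so the fork hangs below the tips, because the fingers won't fit in the well.

>>> carry_out:
  deltas: "0 0 0 0 0 0; 0 0 -0.4 0 0 0; 0 0 -0.4 0 0 0; 0 0 -0.4 0 0 0"
  claw: 0.42

```text
time: 5.68
position: [0.4383, -0.3753, 0.0174]
orientation: [-0.0, 0.907, -0.422, 0.0]
contact_force: [-1.1, 0.7, -0.9]
opening: 0.0359
```

>>> carry_out:
  deltas: "0 0 0 0 0 0; 0 0 0 0 0 0; 0 0 0 0 0 0; 0 0 0 0 0 0"
  claw: 0.15
  force: 40

```text
time: 6.18
position: [0.4383, -0.3753, 0.0176]
orientation: [-0.0, 0.907, -0.422, 0.0]
contact_force: [0.4, 1.5, 4.5]
opening: 0.0244
```

```bash
python3 - <<'E'
from h import *
im=snap('wrist','w4');p,R,o=pose(); print(yawdeg(),p,o['opening'],o['contact_force'])
E
```

```text
-49.88609964586068 [ 0.43830956 -0.37530177  0.017611  ] 0.024282722409910147 [-0.24908311 -0.12925763  5.20411006]
```

View pics/w4.png

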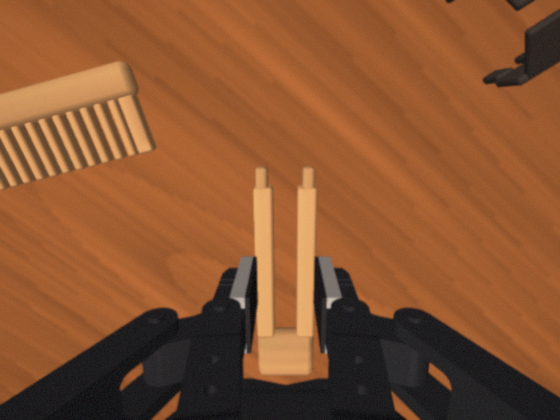

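```bash
python3 - <<'E'
from h import *
delta((.4383,-.3753,.13),-49.9);delta((.6545,-.0602,.13),-7.4);
E
```

```text
delta cm [  0.    -0.   -11.24] rot deg [-0. -0.  0.] rows>= 1.8 t 6.225
delta cm [-10.17 -36.84 -11.23] rot deg [ -0.   -0.  -42.5] rows>= 6.4 t 6.225
```

>>> carry_out:
  deltas: "0 0 -4 0 0 0; 0 0 -9 0 0 0; -2 -6 -11.2 0 0 -8; -4 -12 -11.2 0 0 -16; -6 -18 -11.2 0 0 -24; -8 -24 -11.2 0 0 -32; -9 -30 -11.2 0 0 -42.5; -10.2 -36 -11.2 0 0 -42.5"

```text
time: 7.22
position: [0.6468, -0.0665, 0.1295]
orientation: [-0.0, 0.998, -0.063, 0.0]
contact_force: [0.5, -1.5, 0.3]
opening: 0.0244
```

```bash
python3 - <<'E'
from h import *
im=snap('wrist','w5');p,R,o=pose(); print(yawdeg(),p,o['opening'],o['contact_force']);delta((.6545,-.0602,.045),-7.4)
E
```

```text
-6.812578665482991 [ 0.65242534 -0.05641098  0.12884494] 0.024107754690292853 [6.61068301 7.8948218  0.32208753]
delta cm [0.22 0.4  8.38] rot deg [-0.3 -0.2  0.6] rows>= 1.3 t 7.275
```

View pics/w5.png

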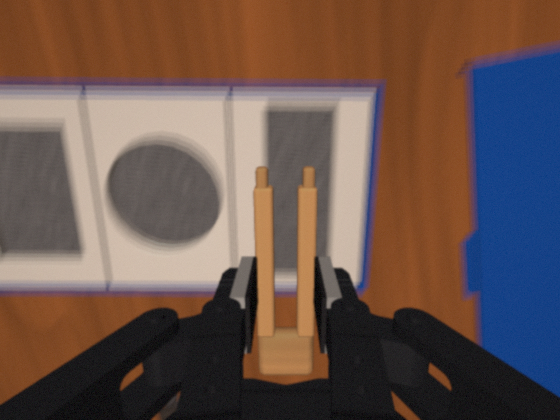

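>>> carry_out:
  deltas: "0 0 3 0 0 0; 0 0 5 0 0 0; 0 0 5 0 0 0; 0 0 5 0 0 0"

```text
time: 7.78
position: [0.6458, -0.0689, 0.0799]
orientation: [0.0, 0.998, -0.065, 0.0]
contact_force: [0.1, 0.8, 0.4]
opening: 0.0244
```

```bash
python3 - <<'E'
from h import *
im=snap('wrist','w6');p,R,o=pose(); print(yawdeg(),p,o['opening'],o['contact_force']);delta((.6545,-.0602,.0345),-7.4)
E
```

```text
-7.4476534382643385 [ 0.64603493 -0.0688198   0.08024424] 0.02438453456673292 [-0.29169395 -0.52290234 -0.51785217]
delta cm [ 0.72 -0.96  4.58] rot deg [ 0.  -0.1 -0. ] rows>= 0.8 t 7.825
```

View pics/w6.png

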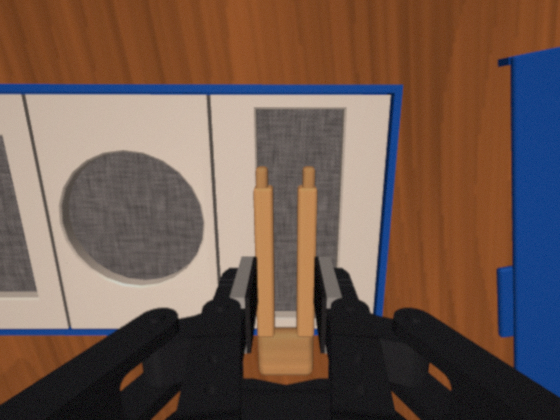

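>>> carry_out:
  deltas: "0.7 -1 0 0 0 0; 0.7 -1 2 0 0 0; 0.7 -1 3.5 0 0 0; 0.7 -1 4.3 0 0 0; 0.7 -1 4.6 0 0 0; 0.7 -1 4.6 0 0 0; 0.7 -1 4.6 0 0 0"

```text
time: 8.7
position: [0.6542, -0.0591, 0.0338]
orientation: [0.0, 0.998, -0.064, 0.0]
contact_force: [0.6, -0.2, -0.2]
opening: 0.0244
```

```bash
python3 - <<'E'
from h import *
im=snap('wrist','w7');p,R,o=pose(); print(yawdeg(),p,o['opening'],o['contact_force']);delta((.6545,-.0602,.0335),-7.4)
E
```

```text
-7.384184925425497 [ 0.65426665 -0.05908412  0.03390363] 0.02428860363596993 [ 0.93105276  0.27289654 -0.72774084]
delta cm [0.04 0.11 0.04] rot deg [-0. -0.  0.] rows>= 0.0 t 8.75
```

View pics/w7.png

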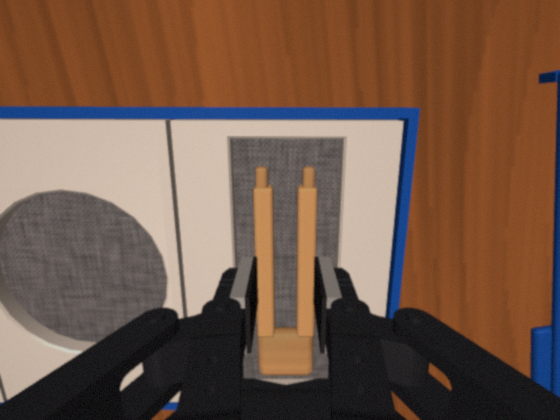

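w7 shows the fork centred in the long well. Release.

>>> carry_out:
  deltas: "0 0 0 0 0 0; 0 0 0 0 0 0; 0 0 0 0 0 0; 0 0 -3 0 0 0; 0 0 -8 0 0 0; 0 0 -8 0 0 0"
  claw: 0.5

```text
time: 9.5
position: [0.656, -0.0595, 0.1171]
orientation: [0.0, 0.998, -0.064, 0.003]
contact_force: [1.4, 0.4, -0.9]
opening: 0.0429
```

```bash
python3 - <<'E'
from h import *
im=snap('wrist','w8');p,R,o=pose(); print(yawdeg(),p,o['opening'],o['time'])
E
```

```text
-7.377048780006197 [ 0.65494159 -0.0590016   0.11518022] 0.042717684816123216 9.55
```

View pics/w8.png

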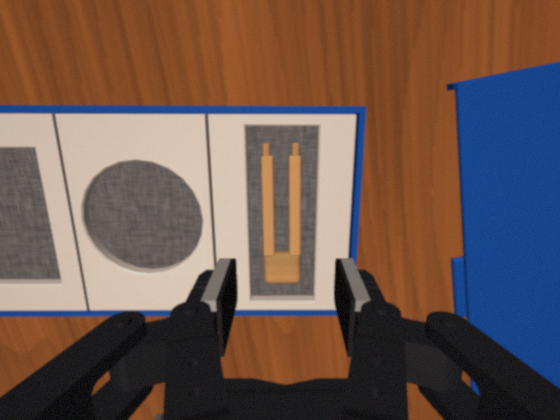

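The fork lies flat in its well in w8, columns 263–300. Next I'll hover over the claw clip.

```bash
python3 - <<'E'
from h import *
delta((.505,-.373,.20),-88)
E
```

```text
delta cm [-10.81  33.06  -8.53] rot deg [-0.2 -0.1 80.6] rows>= 7.5 t 9.55
```

>>> carry_out:
  deltas: "-2 5 -4 0 0 10; -3 10 -8.5 0 0 20; -5 15 -8.5 0 0 30; -7 20 -8.5 0 0 40; -8 25 -8.5 0 0 50; -9.5 29 -8.5 0 0 60; -10.5 32 -8.5 0 0 70; -10.8 33 -8.5 0 0 80"
  claw: 1

```text
time: 10.55
position: [0.5025, -0.3744, 0.1976]
orientation: [0.001, 0.72, -0.694, -0.0]
contact_force: [-0.2, 0.2, -0.3]
opening: 0.0851
```

```bash
python3 - <<'E'
from h import *
im=snap('wrist','w9');p,R,o=pose(); print(yawdeg(),p,o['opening'],o['time'])
E
```

```text
-88.34080910860173 [ 0.50256289 -0.37459073  0.19733844] 0.08523854244867403 10.6
```

View pics/w9.png

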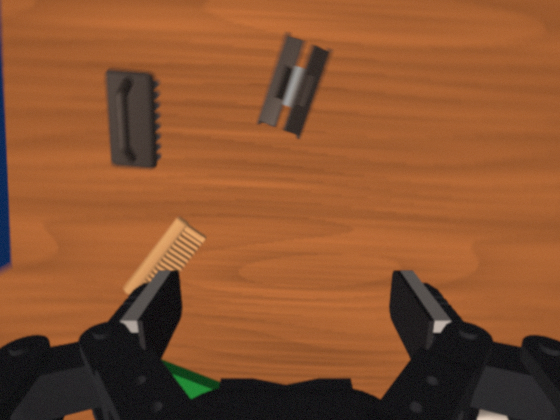

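```bash
python3 - <<'E'
from h import *
im=load('w9');f=im['frame'];hsv=cv2.cvtColor(f,cv2.COLOR_BGR2HSV);S,V=hsv[...,1].astype(int),hsv[...,2].astype(int)
m=((V<75)|(S<110))
r,cn,P=rectpts(im,m,.024,(245,20,345,145));print(r)
print(cv2.minAreaRect(cn.astype(np.float32)))
c=cv2.resize(f[20:150,235:355],(600,650)[::1],interpolation=2)[:600]
mm=cv2.resize((m*255).astype(np.uint8)[20:150,235:355],(200,217))
out=np.zeros((600,800,3),np.uint8);out[:,:600]=c;out[:217,600:]=mm[...,None];cv2.imwrite('pics/c3.png',out)
E
```

```text
((587.8668212890625, -376.8996887207031), (35.63998794555664, 69.26173400878906), 72.6884765625)
((292.83074951171875, 85.84076690673828), (44.12538146972656, 91.27110290527344), 19.29004669189453)
```

View pics/c3.png

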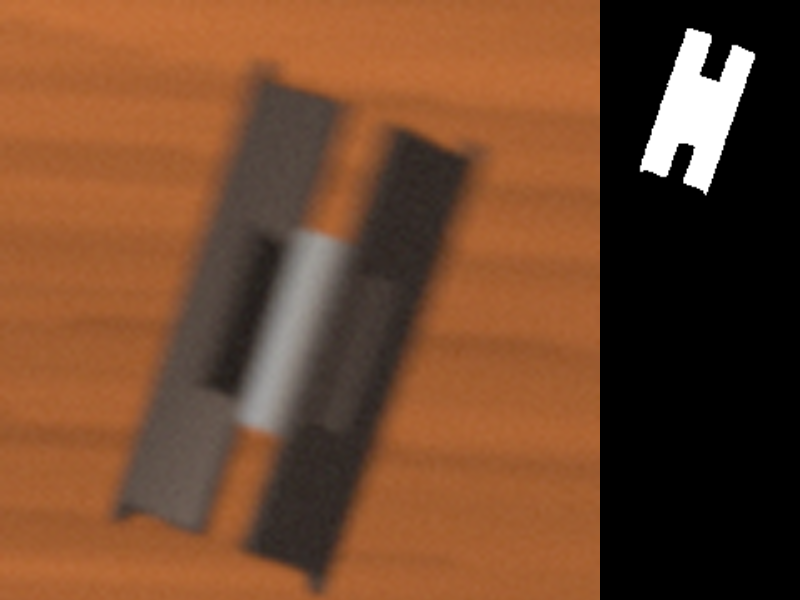

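```bash
python3 - <<'E'
from h import *
print(pose()[2]['q']);delta((.588,-.377,.09),-107.3)
E
```

```text
[ 0.05086227  0.66488432  0.80226878  1.90910923 -0.63388991  0.8424222
 -0.35221471]
delta cm [ 0.48 -8.55 10.72] rot deg [ 0.1 -0.1 19. ] rows>= 2.2 t 10.6
```

>>> carry_out:
  deltas: "0.5 -5 4 0 0 10; 0.5 -8.5 8 0 0 19; 0.5 -8.5 10.7 0 0 19; 0.5 -8.5 10.7 0 0 19; 0.5 -8.5 10.7 0 0 19"

```text
time: 11.22
position: [0.5892, -0.3739, 0.0922]
orientation: [-0.0, -0.599, 0.8, -0.0]
contact_force: [-0.8, -1.0, -0.0]
opening: 0.0851
```

```bash
python3 - <<'E'
from h import *
im=snap('wrist','w10');p,R,o=pose(); print(yawdeg(),p,o['opening'],o['time'],o['q'].round(2))
E
```

```text
-106.37595910367135 [ 0.5895004  -0.37415033  0.09278192] 0.08535645769606885 11.275 [ 0.04  0.88  0.78  1.81 -0.84  0.82 -0.61]
```

View pics/w10.png

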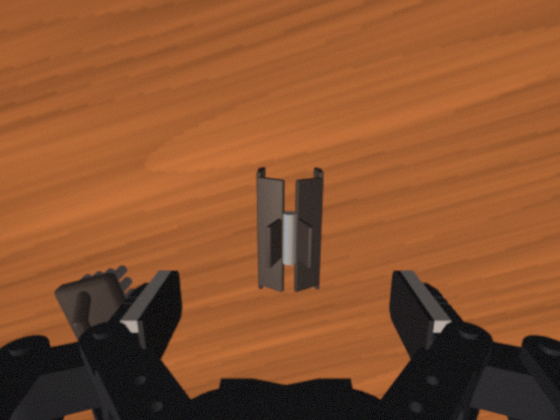

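```bash
python3 - <<'E'
from h import *
a=load('w9');b=load('w10')
for u,v in [((299,67),(289,212)),((287.4,106),(289,264)),((287,36),(258,178)),((330,50),(322,180)),((260,123),(258,289)),((297,134),(321,290))]:
    x,e=tri(a,u,b,v);print(x.round(4),round(e,4))
X=onz(b,[(258,178),(322,180),(258,289),(321,289)],.024);print(X.round(4),X.mean(0))
E
```

```text
[ 0.6028 -0.3806  0.0308] 0.0014
[ 0.5737 -0.3724  0.034 ] 0.002
[ 0.6252 -0.3699  0.027 ] 0.0026
[ 0.6156 -0.4032  0.0322] 0.002
[ 0.5599 -0.3499  0.0279] 0.0037
[ 0.5517 -0.3834  0.0319] 0.0028
[[ 0.6251 -0.3683  0.024 ]
 [ 0.6139 -0.4026  0.024 ]
 [ 0.5586 -0.3472  0.024 ]
 [ 0.5476 -0.3846  0.024 ]] [ 0.58628117 -0.37565113  0.024     ]
```

```bash
python3 - <<'E'
from h import *
delta((.587,-.376,.0265),-107.4)
E
```

```text
delta cm [0.24 0.2  6.63] rot deg [-0.1 -0.   1. ] rows>= 1.1 t 11.275
```

>>> carry_out:
  deltas: "0.2 0.2 2 0 0 0.5; 0.2 0.2 4.5 0 0 0.5; 0.2 0.2 6 0 0 0.5; 0.2 0.2 6.6 0 0 0.5; 0.2 0.2 6.6 0 0 0.5; 0.2 0.2 6.6 0 0 0.5"

```text
time: 12.02
position: [0.5873, -0.3752, 0.026]
orientation: [0.0, -0.596, 0.803, -0.0]
contact_force: [0.1, -1.0, -0.0]
opening: 0.0852
```

```bash
python3 - <<'E'
from h import *
im=snap('wrist','w11');p,R,o=pose(); print(yawdeg(),p,o['opening'],o['time'],o['q'].round(2));delta((.587,-.376,.0265),-107.4)
E
```

```text
-106.87986810657101 [ 0.58742451 -0.37512925  0.02607431] 0.085328231035282 12.075 [ 0.08  0.96  0.7   1.83 -0.92  0.72 -0.55]
delta cm [ 0.1   0.02 -0.04] rot deg [-0.1 -0.   0.5] rows>= 0.0 t 12.075
```

View pics/w11.png

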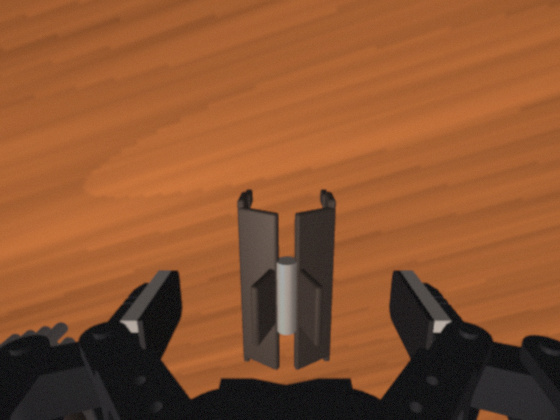

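w11 shows the clip upright between the pads, centred at column 287. Close.

>>> carry_out:
  deltas: "0 0 0 0 0 0; 0 0 0 0 0 0; 0 0 0 0 0 0; 0 0 0 0 0 0; 0 0 0 0 0 0; 0 0 0 0 0 0"
  claw: 0.3
  force: 40

```text
time: 12.82
position: [0.5873, -0.375, 0.0259]
orientation: [0.0, -0.596, 0.803, -0.0]
contact_force: [-1.1, 0.6, 5.5]
opening: 0.0371
```

```bash
python3 - <<'E'
from h import *
im=snap('wrist','w12');p,R,o=pose(); print(yawdeg(),p,o['opening'],o['contact_force'],o['time']);delta((.468,-.036,.15),-7.4);delta((.54,-.25,.15),-60)
E
```

```text
-106.88635348991866 [ 0.58726963 -0.37499376  0.02583259] 0.037191212962644556 [-0.40303712  0.0825621   5.52907782] 12.875
delta cm [-28.97  21.25 -12.43] rot deg [ -0.   -0.  -99.5] rows>= 9.3 t 12.875
delta cm [-10.59   8.15 -12.42] rot deg [ -0.   -0.  -46.9] rows>= 4.4 t 12.875
```

View pics/w12.png

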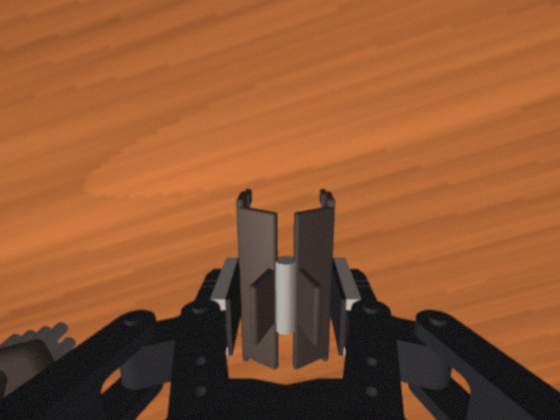

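>>> carry_out:
  deltas: "0 0 -4 0 0 0; 0 0 -8 0 0 -8; -3 2.5 -12.4 0 0 -18; -6 5 -12.4 0 0 -28; -10 8 -12.4 0 0 -38; -14 11 -12.4 0 0 -48; -18 14 -12.4 0 0 -58; -21 16 -12.4 0 0 -66"

```text
time: 13.88
position: [0.4939, -0.1253, 0.1494]
orientation: [-0.0, 0.938, -0.346, -0.0]
contact_force: [0.1, 0.2, -0.6]
opening: 0.0367
```

```bash
python3 - <<'E'
from h import *
p,R,o=pose(); print(yawdeg(),p,o['opening'],o['contact_force'],o['time'],o['q'].round(2));delta((.468,-.036,.13),-7.4)
E
```

```text
-40.53520839451087 [ 0.49386517 -0.12531831  0.14940057] 0.03673858495270834 [ 0.08599493  0.24339376 -0.58407677] 13.875 [-0.23  0.55  0.54  2.2  -0.55  0.53  0.02]
delta cm [-7.77 -5.11  1.95] rot deg [ -0.    0.  -33.1] rows>= 3.1 t 13.875
```

>>> carry_out:
  deltas: "-3 -2 1 0 0 -9; -6 -4 2 0 0 -18; -7.8 -5.1 4 0 0 -26; -7.8 -5.1 6 0 0 -33; -7.8 -5.1 7 0 0 -33; -7.8 -5.1 7 0 0 -33; -7.8 -5.1 7 0 0 -33"

```text
time: 14.75
position: [0.4696, -0.0383, 0.0798]
orientation: [0.0, 0.998, -0.07, 0.0]
contact_force: [0.9, -0.5, 0.2]
opening: 0.0373
```

```bash
python3 - <<'E'
from h import *
im=snap('wrist','w13');p,R,o=pose(); print(yawdeg(),p,o['opening'],o['contact_force'],o['time'],o['q'].round(2));delta((.468,-.036,.037),-7.4)
E
```

```text
-7.979028816321736 [ 0.46974062 -0.03811906  0.07990631] 0.03696988268921884 [ 0.27328485 -0.11435435 -0.97455351] 14.8 [-0.2   0.6   0.23  2.32 -0.51  0.27  0.35]
delta cm [-0.21 -0.19  4.29] rot deg [ 0.  -0.  -0.6] rows>= 0.7 t 14.8
```

View pics/w13.png

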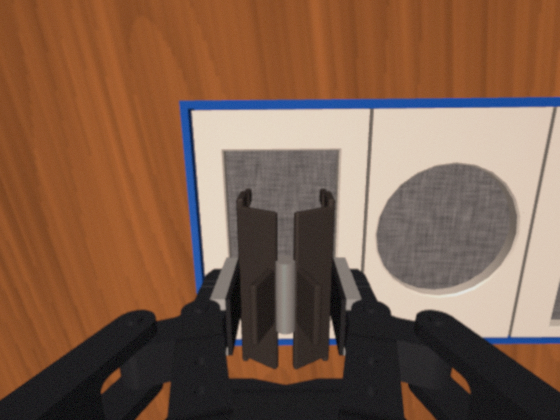

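>>> carry_out:
  deltas: "-0.2 -0.2 1.5 0 0 -0.5; -0.2 -0.2 3 0 0 -0.5; -0.2 -0.2 3 0 0 -0.5; -0.2 -0.2 3 0 0 -0.5"

```text
time: 15.3
position: [0.4679, -0.0357, 0.05]
orientation: [0.0, 0.998, -0.065, 0.0]
contact_force: [0.3, 0.1, -0.5]
opening: 0.037
```

```bash
python3 - <<'E'
from h import *
im=snap('wrist','w14');p,R,o=pose(); print(yawdeg(),p,o['opening'],o['contact_force'],o['time'],o['q'].round(2));delta((.468,-.036,.0365),-7.4)
E
```

```text
-7.404775324176077 [ 0.4679959  -0.03567648  0.05006273] 0.036915698460015224 [0.39252687 1.07786874 0.13694993] 15.35 [-0.15  0.66  0.15  2.33 -0.54  0.18  0.38]
delta cm [0.   0.03 1.36] rot deg [ 0. -0. -0.] rows>= 0.2 t 15.35
```

View pics/w14.png

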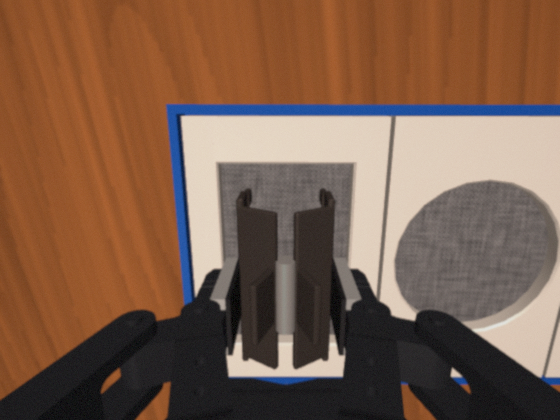

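>>> carry_out:
  deltas: "0.3 0 0.4 0 0 0; 0.4 0 0.8 0 0 0; 0.4 0 0.8 0 0 0"

```text
time: 15.72
position: [0.4717, -0.0361, 0.0412]
orientation: [0.0, 0.998, -0.064, -0.0]
contact_force: [0.5, -0.4, -0.3]
opening: 0.0372
```

```bash
python3 - <<'E'
from h import *
p,R,o=pose(); print(yawdeg(),p,o['opening'],o['contact_force'],o['time'],o['q'].round(3));delta((.472,-.036,.0365),-7.4)
E
```

```text
-7.388984972698914 [ 0.47171341 -0.03608578  0.04115847] 0.03724801751006376 [ 0.52152055 -0.39649367 -0.33025559] 15.725 [-0.14   0.678  0.14   2.323 -0.546  0.17   0.38 ]
delta cm [ 0.03 -0.01  0.47] rot deg [0. 0. 0.] rows>= 0.1 t 15.725
```

>>> carry_out:
  deltas: "0 0 0.25 0 0 0; 0 0 0.45 0 0 0; 0 0 0.45 0 0 0"

```text
time: 16.1
position: [0.4715, -0.0361, 0.0368]
orientation: [-0.0, 0.998, -0.064, -0.0]
contact_force: [-0.8, 0.2, -0.3]
opening: 0.037
```

>>> carry_out:
  deltas: "0 0 0 0 0 0; 0 0 0 0 0 0; 0 0 0 0 0 0; 0 0 0 0 0 0"
  claw: 0.75

```text
time: 16.6
position: [0.4717, -0.036, 0.037]
orientation: [-0.0, 0.998, -0.064, 0.0]
contact_force: [0.4, 0.3, 0.6]
opening: 0.0637
```

```bash
python3 - <<'E'
from h import *
im=snap('wrist','w15');p,R,o=pose(); print(yawdeg(),p,o['opening'],o['contact_force'],o['time'],o['q'].round(3))
E
```

```text
-7.3782659186208255 [ 0.47170297 -0.03605026  0.0369558 ] 0.06403554847761783 [ 0.23030689 -0.19963936  0.03277457] 16.65 [-0.133  0.686  0.131  2.324 -0.551  0.158  0.385]
```

View pics/w15.png

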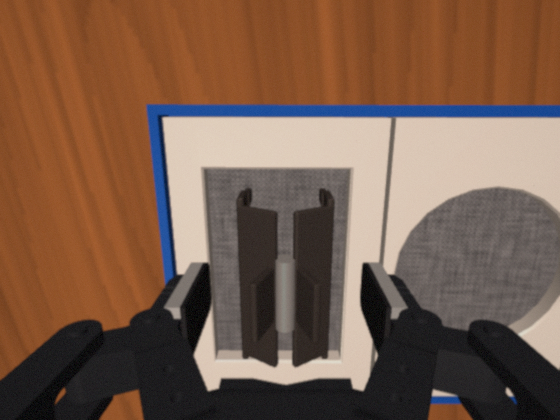

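w15 shows the clip standing in the broad well with margin all round. Now I'll raise and hover near the ring.

```bash
python3 - <<'E'
from h import *
delta((.529,.354,.19),75); delta((.5,.1,.17),20)
E
```

```text
delta cm [  0.68 -39.42 -15.3 ] rot deg [  0.   -0.  -82.4] rows>= 7.7 t 16.65
delta cm [  1.06 -13.86 -13.3 ] rot deg [  0.   -0.  -27.4] rows>= 3.1 t 16.65
```

>>> carry_out:
  deltas: "0 0 -3 0 0 0; 0 0 -8 0 0 0; 0 -3 -13 0 0 -8; 0.2 -9 -15.3 0 0 -18; 0.4 -15 -15.3 0 0 -28; 0.5 -21 -15.3 0 0 -38; 0.6 -27 -15.3 0 0 -48; 0.7 -33 -15.3 0 0 -58"

```text
time: 17.65
position: [0.5209, 0.2923, 0.1901]
orientation: [0.0, 0.903, 0.43, 0.0]
contact_force: [1.8, -0.1, 1.0]
opening: 0.0638
```

```bash
python3 - <<'E'
from h import *
p,R,o=pose(); print(yawdeg(),p,o['time'],o['q'].round(2));delta((.529,.354,.19),75)
E
```

```text
50.950257520884065 [0.52087869 0.29226257 0.19006861] 17.65 [-0.75  0.52  0.21  1.96 -0.17  0.68  0.45]
delta cm [ 5.31 -3.26  0.01] rot deg [  0.  -0. -24.] rows>= 2.2 t 17.65
```

>>> carry_out:
  deltas: "3 -1.5 0 0 0 -8; 5.3 -3.3 0 0 0 -18; 5.3 -3.3 0 0 0 -24; 5.3 -3.3 0 0 0 -24; 5.3 -3.3 0 0 0 -24"

```text
time: 18.27
position: [0.5292, 0.3515, 0.1899]
orientation: [0.0, 0.796, 0.605, -0.0]
contact_force: [-0.4, -0.3, 0.2]
opening: 0.0638
```

```bash
python3 - <<'E'
from h import *
im=snap('wrist','w16');p,R,o=pose(); print(yawdeg(),p,o['opening'],o['contact_force'],o['time'],o['q'].round(3))
f=im['frame'];hsv=cv2.cvtColor(f,cv2.COLOR_BGR2HSV)
E
```

```text
74.45921727133727 [0.5292149  0.35156019 0.18994592] 0.0636143397064603 [-0.55094774  0.20928971 -0.26305833] 18.325 [-0.739  0.555  0.094  1.869 -0.075  0.722  0.697]
```

View pics/w16.png

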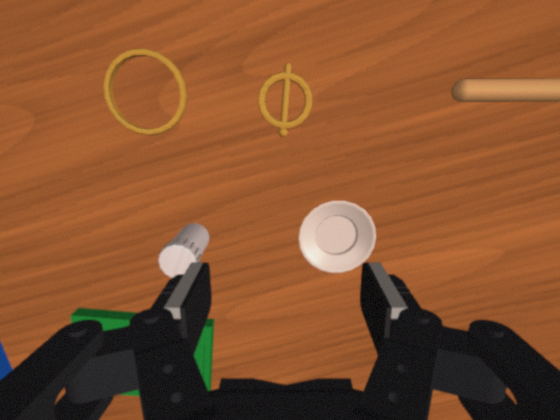

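w16 shows the ring at (286,100) with its pin running (289,67)–(284,132). The bangle is at (145,92).

```bash
python3 - <<'E'
from h import *
im=load('w16');hsv=cv2.cvtColor(im['frame'],cv2.COLOR_BGR2HSV);H,S,V=[hsv[...,i].astype(int) for i in range(3)]
print(hsv[100,262],hsv[100,250],hsv[100,286])
m=(H>=16)&(H<35)&(S>100)
r,cn,P=rectpts(im,m,.009,(245,55,330,145));print(r,len(cn))
c,rr=cv2.minEnclosingCircle((P*1000).astype(np.float32));print('enc',c,rr)
# exclude pin ends: fit ellipse to contour points within 25mm of centre
c0=np.array(r[0])/1000
d=P-c0;k=np.linalg.norm(d,axis=1)<.026
e=cv2.fitEllipse((P[k]*1000).astype(np.float32));print('ring',e)
px=cv2.fitEllipse(cn[k].astype(np.float32));print(px)
pin=onz(im,[(289,66),(284,133)],.0045);v=pin[0]-pin[1];print('pin',pin.round(4),np.linalg.norm(v),np.degrees(np.arctan2(v[1],v[0])))
for n in('top0','scene0'): print(n,proj(load(n),[[e[0][0]/1e3,e[0][1]/1e3,.009],[e[0][0]/1e3,e[0][1]/1e3,.0045]]))
sc=load('scene0');hsv=cv2.cvtColor(sc['frame'],cv2.COLOR_BGR2HSV);H,S,V=[hsv[...,i].astype(int) for i in range(3)]
m2=(H>=15)&(H<35)&(S>115);r2,cn2,P2=rectpts(sc,m2,.006,(435,252,470,285));print(r2,cv2.fitEllipse(cn2.astype(np.float32)))
b=cv2.fitEllipse(cn2.astype(np.float32))[0];x,er=tri(im,px[0],sc,b);print('tri',x,er)
delta((e[0][0]/1e3,e[0][1]/1e3,.06),75)
E
```

```text
[ 19 177 194] [ 12 179 177] [ 19 170 196]
((456.5573425292969, 371.31732177734375), (44.3303337097168, 44.76853942871094), 27.262216567993164) 180
enc (456.76593017578125, 371.84588623046875) 29.13673973083496
ring ((456.51885986328125, 371.4383850097656), (43.68083190917969, 45.862545013427734), 71.01062774658203)
((284.85528564453125, 99.72606658935547), (52.49485778808594, 57.74177169799805), 1.6624202728271484)
pin [[0.4314 0.382  0.0045]
 [0.4823 0.3635 0.0045]] 0.054144695939980565 160.0386155893586
top0 [[134.10502826 250.50339706]
 [134.76611339 250.73841201]]
scene0 [[451.28965368 267.01251584]
 [450.69564494 268.46531348]]
((457.1974182128906, 372.2953186035156), (48.18294906616211, 47.16537094116211), 24.5653018951416) ((451.24755859375, 268.36474609375), (17.04943084716797, 22.336339950561523), 109.69306182861328)
tri [0.45603633 0.37201218 0.00484601] 0.0008651853546350205
delta cm [-0.03 -7.54 12.99] rot deg [ 0.   0.  -0.5] rows>= 2.4 t 18.325
```

>>> carry_out:
  deltas: "0 -4 6 0 0 4; 0 -7.5 11 0 0 4; 0 -7.5 14 0 0 4; 0 -7.5 15.2 0 0 4; 0 -7.5 15.2 0 0 4; 0 -7.5 15.2 0 0 4"
  claw: 0.78

```text
time: 19.08
position: [0.4582, 0.3722, 0.0393]
orientation: [0.0, 0.816, 0.577, 0.001]
contact_force: [0.8, 0.2, -0.4]
opening: 0.0669
```

```bash
python3 - <<'E'
from h import *
im=snap('wrist','w17');p,R,o=pose(); print(yawdeg(),p,o['opening'],o['contact_force'],o['time'],o['q'].round(3))
delta((.4565,.3717,.016),70)
E
```

```text
70.5475243684585 [0.4581021  0.37228709 0.03940606] 0.0666443314518164 [0.58682301 0.38506249 0.09619282] 19.125 [-0.824  0.731  0.067  2.056 -0.128  0.356  0.578]
delta cm [-0.11 -0.13  2.34] rot deg [ 0.1 -0.1  0.5] rows>= 0.4 t 19.125
```

View pics/w17.png

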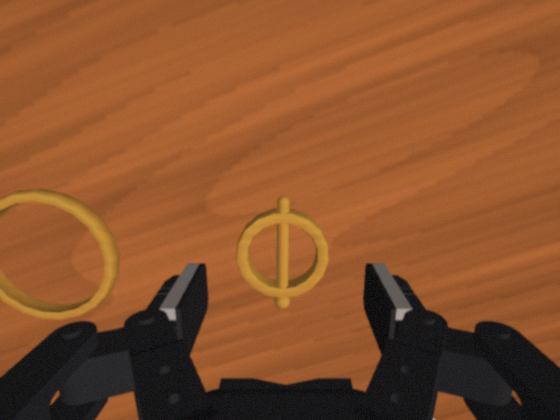

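>>> carry_out:
  deltas: "-0.1 -0.1 1.4 0 0 0; -0.1 -0.1 2.3 0 0 0; -0.1 -0.1 2.3 0 0 0; -0.1 -0.1 2.3 0 0 0"

```text
time: 19.62
position: [0.4556, 0.3714, 0.0147]
orientation: [0.0, 0.816, 0.578, -0.0]
contact_force: [0.7, -0.3, 0.2]
opening: 0.0665
```

>>> carry_out:
  deltas: "0 0 0 0 0 0; 0 0 0 0 0 0; 0 0 0 0 0 0; 0 0 0 0 0 0; 0 0 0 0 0 0"
  claw: 0.4
  force: 40

```text
time: 20.25
position: [0.4557, 0.3716, 0.0157]
orientation: [-0.0, 0.816, 0.578, 0.0]
contact_force: [-0.6, -0.8, 6.5]
opening: 0.0433
```

```bash
python3 - <<'E'
from h import *
im=snap('wrist','w18');p,R,o=pose(); print(yawdeg(),p,o['opening'],o['contact_force'],o['time'],o['q'].round(3))
E
```

```text
70.6177739122229 [0.45571109 0.37158768 0.01570165] 0.043630839705003054 [-0.31731096 -0.37615689  6.94149723] 20.3 [-0.819  0.769  0.058  2.064 -0.132  0.31   0.581]
```

View pics/w18.png

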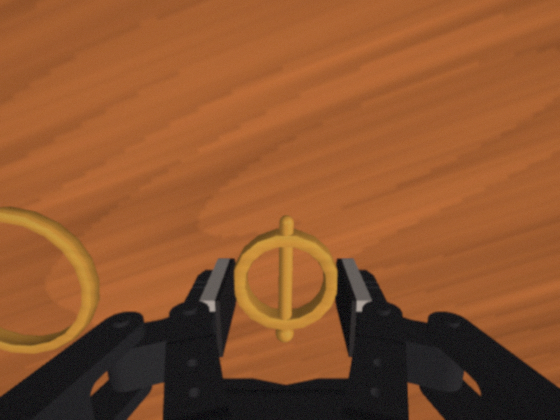

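```bash
python3 - <<'E'
from h import *
im=load('w18');p,R,o=pose()
for dz in (.0,.006,.01): print(proj(im,[p+R@[0,0,dz]]))
r=onz(im,[(286,280)],.009);print(r,p,R.T@(r[0]-p))
delta((.561,-.0485,.14),-7.4);delta((.561,-.0485,.14),20)
E
```

```text
[[284.47608961 290.89883959]]
[[284.51957637 283.70767324]]
[[284.54675386 279.21337808]]
[[0.45463666 0.37263088 0.009     ]] [0.45571109 0.37158768 0.01570165] [ 0.00062323 -0.00136204  0.00670158]
delta cm [-36.13  23.88 -12.44] rot deg [-0. -0. 78.] rows>= 7.3 t 20.3
delta cm [-36.13  23.88 -12.44] rot deg [ 0.  -0.  50.6] rows>= 7.2 t 20.3
```

```bash
python3 - <<'E'
from h import *
delta((.561,-.0485,.16),45)
E
```

```text
delta cm [-36.12  23.88 -14.44] rot deg [ 0.  -0.  25.6] rows>= 7.3 t 20.3
```

>>> carry_out:
  deltas: "0 0 -4 0 0 0; 0 0 -10 0 0 0; -2 1.5 -14.4 0 0 4; -7 5 -14.4 0 0 9; -12 8 -14.4 0 0 14; -17 11.2 -14.4 0 0 19; -22 14.5 -14.4 0 0 25; -27 18 -14.4 0 0 25"

```text
time: 21.3
position: [0.536, 0.0554, 0.1593]
orientation: [0.0, 0.922, 0.387, 0.0]
contact_force: [1.5, 0.1, -1.0]
opening: 0.0437
```

```bash
python3 - <<'E'
from h import *
p,R,o=pose(); print(yawdeg(),p,o['opening'],o['time'],o['q'].round(2));delta((.561,-.0485,.08),45)
E
```

```text
45.565082179423044 [0.536009   0.05544485 0.15927949] 0.04372834585215021 21.3 [-0.34  0.51  0.19  2.11 -0.18  0.54  0.77]
delta cm [-5.68  9.06  7.93] rot deg [ 0.  -0.   0.6] rows>= 2.1 t 21.3
```

>>> carry_out:
  deltas: "-3 5 0 0 0 0; -5.7 9 1 0 0 0; -5.7 9 5 0 0 0; -5.7 9 8 0 0 0; -5.7 9 8 0 0 0; -5.7 9 8 0 0 0"

```text
time: 22.05
position: [0.5606, -0.0466, 0.0798]
orientation: [0.0, 0.922, 0.388, 0.0]
contact_force: [0.0, -1.3, -0.6]
opening: 0.0433
```

```bash
python3 - <<'E'
from h import *
im=snap('wrist','w19');p,R,o=pose(); print(yawdeg(),p,o['opening'],o['time'],o['q'].round(2));delta((.561,-.0485,.0335),45)
E
```

```text
45.62658315056471 [ 0.56083222 -0.04658404  0.0801797 ] 0.04334648266228526 22.1 [-0.1   0.65  0.12  2.11 -0.2   0.39  0.97]
delta cm [-0.13  0.14  4.67] rot deg [ 0.1 -0.1  0.6] rows>= 0.7 t 22.1
```

View pics/w19.png

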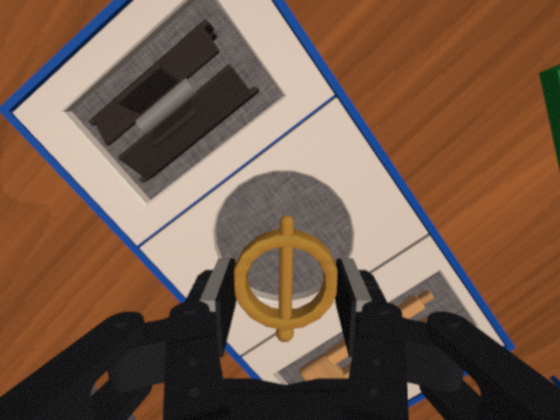

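>>> carry_out:
  deltas: "-0.1 0.3 2 0 0 0; -0.1 0.3 3.8 0 0 0; -0.1 0.3 4.6 0 0 0; -0.1 0.3 4.6 0 0 0; -0.1 0.3 4.6 0 0 0"

```text
time: 22.72
position: [0.5619, -0.0495, 0.0333]
orientation: [0.0, 0.922, 0.388, 0.0]
contact_force: [0.3, -0.1, -0.2]
opening: 0.0435
```

```bash
python3 - <<'E'
from h import *
im=snap('wrist','w20');p,R,o=pose(); print(yawdeg(),p,o['opening'],o['contact_force'],o['time'],o['q'].round(2))
E
```

```text
45.61435124228611 [ 0.56189551 -0.04947559  0.03340373] 0.04337510409586965 [ 0.48347556  0.28136878 -0.85987754] 22.775 [-0.08  0.73  0.09  2.12 -0.21  0.3   0.99]
```

View pics/w20.png

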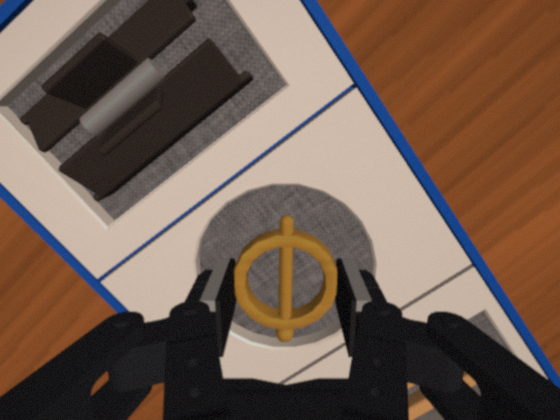

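```bash
python3 - <<'E'
from h import *
im=load('w20')
# rim points of round well (top edge seen where near wall hidden / far wall): left, right, far
pts=[(286,184),(231,200),(340,200),(375,262),(198,240)]
P=onz(im,pts,.018)[:,:2]; print(P.round(4))
A=np.c_[2*P,np.ones(len(P))];s=np.linalg.lstsq(A,(P**2).sum(1),rcond=None)[0];print(s[:2],np.sqrt(s[2]+s[0]**2+s[1]**2))
for z in(.02,.025):print(onz(im,[(286,280)],z))
print(proj(im,[[.561,-.048,.018],[.561,-.048,.010],[.561,-.048,.026]]))
E
```

```text
[[ 0.533  -0.0203]
 [ 0.5218 -0.0416]
 [ 0.5537 -0.009 ]
 [ 0.5856 -0.0168]
 [ 0.5241 -0.065 ]]
[ 0.56132415 -0.04894559] 0.0404120126845525
[[ 0.56372269 -0.05038084  0.02      ]]
[[ 0.56183008 -0.04854064  0.025     ]]
[[285.54595578 270.54757364]
 [285.54538979 262.82684256]
 [285.54658088 279.05580193]]
```

The ring centre agrees with the well centre within about 2 mm. Release.

>>> carry_out:
  deltas: "0 0 0 0 0 0; 0 0 0 0 0 0; 0 0 0 0 0 0; 0 0 -3 0 0 0; 0 0 -7 0 0 0; 0 0 -9 0 0 0; 0 0 -9 0 0 0"
  claw: 0.75

```text
time: 23.65
position: [0.5624, -0.0495, 0.1243]
orientation: [0.001, 0.922, 0.388, 0.001]
contact_force: [-0.2, -0.8, -0.5]
opening: 0.0641
```

```bash
python3 - <<'E'
from h import *
im=snap('wrist','w21');p,R,o=pose(); print(yawdeg(),p,o['opening'],o['contact_force'],o['time'],o['q'].round(2)); delta((.54,-.11,.25),30)
E
```

```text
45.624055331939495 [ 0.56185799 -0.04935722  0.12326978] 0.06437440774245011 [-0.30955394 -1.0821108   0.84117331] 23.7 [-0.12  0.58  0.15  2.08 -0.18  0.49  0.97]
delta cm [ -5.85   2.69 -12.68] rot deg [ 0.  -0.1 15.6] rows>= 2.3 t 23.7
```

View pics/w21.png

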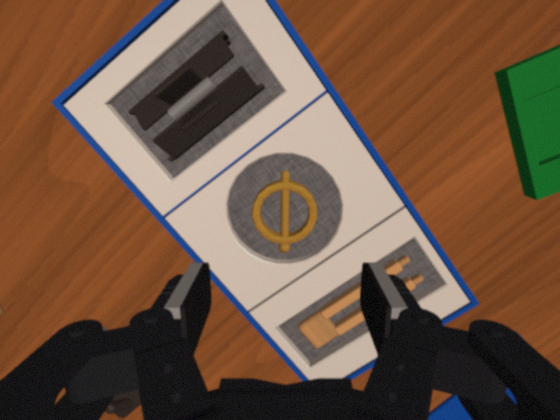

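All three now lie in their wells in w21. I'll pull clear for one last check in the other views.

>>> carry_out:
  deltas: "0 0 -6 0 0 0; 6 -4 -12 0 0 -5; 12 -8 -12 0 0 -5; 18 -13 -12 0 0 -5; 23 -18 -12 0 0 -5; 23 -18 -12 0 0 -5; 23 -18 -12 0 0 -5"

```text
time: 24.58
position: [0.5924, 0.2473, 0.2408]
orientation: [-0.001, 0.902, 0.431, -0.001]
contact_force: [-0.7, -1.2, -1.4]
opening: 0.0641
```

```bash
python3 - <<'E'
from h import *
p,R,o=pose();print(p,o['time'],o['joint_vel'].round(3))
t=snap('top','topF');s=snap('scene','sceneF')
a=cv2.resize(t['frame'][120:260,250:450],(400,280),interpolation=2);b=cv2.resize(s['frame'][185:305,170:330],(400,300),interpolation=2)
c=cv2.resize(s['frame'],(400,300));d=cv2.resize(t['frame'],(400,300))
cv2.imwrite('pics/final.png',np.hstack([np.vstack([b,c]),np.vstack([cv2.resize(a,(400,300)),d])]))
E
```

```text
[0.59243061 0.24726463 0.24079502] 24.575 [ 0.057 -0.02   0.068  0.049  0.024  0.002  0.034]
```

View pics/final.png

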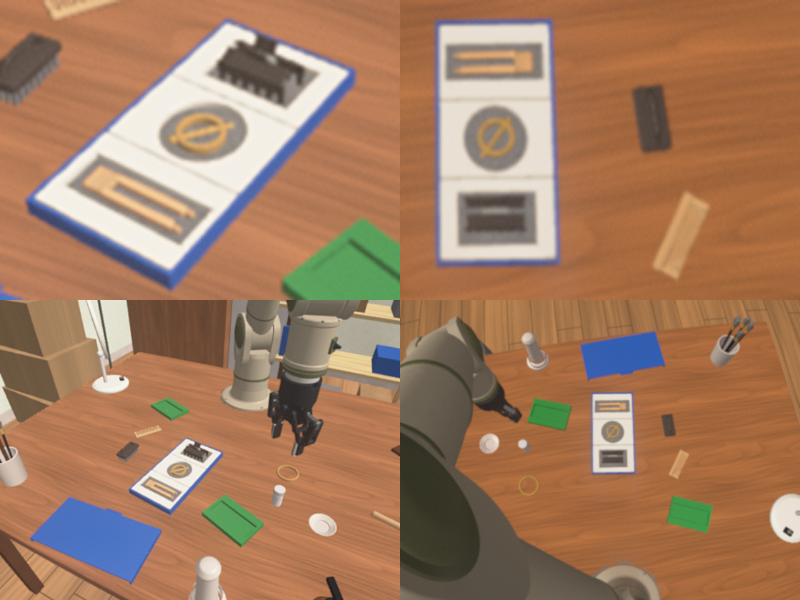

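The final views show all three flat in their wells, with the comb, brush and bangle where they were. I'll compare those against the first pictures, then hand in.

```bash
python3 - <<'E'
from h import *
a=load('scene0')['frame'];b=load('sceneF')['frame']
for n,(x0,y0,x1,y1) in {'comb':(185,172,230,195),'brush':(160,195,200,228),'bangle':(382,226,425,258)}.items():
    s,_=cv2.phaseCorrelate(*[cv2.cvtColor(k[y0:y1,x0:x1],cv2.COLOR_BGR2GRAY).astype(np.float64) for k in (a,b)]);print(n,np.round(s,2))
print(hand_in())
E
```

```text
comb [ 0.64 -0.06]
brush [0.12 0.03]
bangle [ 0.53 -0.02]
the job is handed in; nothing more can be done
None
```

I put the hair fork in the long well, then the claw clip in the broad well, then the bun ring in the round well, and handed the job in at about 24.7 s.

**In the wells:** the last wrist, top and scene pictures show all three lying inside their wells, the right way up, and the arm well clear. I released the fork and the ring with the fingertips just above the tray, because the fingers would not fit inside those wells. Each dropped a few millimetres and landed flat.

**Look-alikes:** the brush did not move in the before-and-after scene pictures. The comb and bangle patches shifted 0.5–0.6 px; I put this down to changed lighting and the arm's shadow, since nothing came near the comb and the bangle stayed clear of the fingers.

**Readings that disagreed:**
- **Grip openings:** they came out 1–3 mm under the stated widths (24.4, 37.1 and 43.4 mm against 26, 38 and 46 mm).
- **Box corner height:** one corner measured 7 mm against the expected 18 mm. The other three came out at 17–21 mm.
- **Wrist joint limit:** joint 6 came within 0.05 rad of its lower limit while I placed the clip, but did not pass it.

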